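# Raise and hold the rack lift of a sample box

## Robot

A 7-joint arm with a two-finger parallel gripper is mounted at the origin on a cart in front of the work surface, level with it; the furniture and walls round the work are solid. World frame = base frame: x ahead of the robot, y to its left, z up, the work surface at z = 0. Lengths are in m, angles in rad, forces in N, time in s.
With the tool pointing down it reaches from about 0.425 to 0.925 m from the base axis. Payload 6.8 kg.
Tool frame: the origin (TCP) lies on the centre line of the jaws, within the pads' length; the fingertips stand 17 mm ahead of it and the grasp point (between the pads) lies 2 mm behind it; z points along the fingers, x is the direction in which the jaws open and shut, and the axes are right-handed (so a half turn about z gives the same grasp; the last joint's range is limited). The gripper opens to 85 mm and grips with 20 to 120 N. Pads are 22 mm wide; open, the fingers measure 114 mm over their backs; the gripper's body (76 mm by 85 mm) begins 54 mm behind the grasp point. The pads swing forward as they close: fully open they stand 13 mm farther back than shut.
Start: joints at [1.101, 0.477, 0.022, 1.555, -0.011, 1.109, -0.083], TCP at [0.239, -0.631, 0.248] pointing down, gripper open.
Joint ranges: [-2.96, 2.96], [-0.34, 2.1], [-1.41, 1.46], [0.24, 2.44], [-1.37, 4.51], [0.17, 1.92], [-2.96, 2.96]. Speed limits (rad/s): [2.39, 2.39, 3.14, 3.14, 3.14, 3.14, 3.14].

## Interface

Orientations are given as a unit quaternion [w, x, y, z].
In Python, from station import status, read_camera, camera_model, bot gives the robot as it stands.
- The arm moves only by the tool arm_command, never from a script. Its argument "series" is a list of rows, each a list of 3 entries, a list of its own where there are three numbers: the finger opening in mm, from 0 to 85.4, then the shift along the tool's x, y, z in mm, then the turn about the tool's z in rad. In form: [[gripper, [dx, dy, dz], roll], ...]. A call has 1 to 8 rows; each row is the pose to reach, as a shift and turn from the pose commanded when the call began, along the tool's axes at that moment; what a row does not reach only later rows make up. A row lasts 1/8 s, in which the tool goes at most 62.5 mm and 10.7 degrees, less where a joint would pass 70% of its speed; a pose out of reach is approached as far as the arm can. A call with a gripper value outside its range is refused whole. The fingers move at their own pace and stop on an object; "squeeze" is the grip in N (left out, the last holds). Time passes only in rows, so rows that repeat a pose let the fingers close. It gives the time, the measured TCP pose, the force and the opening at its end, in the units of the state.
- status.get_obs(): the state, without advancing time (a new reading comes with each control period).
- read_camera(name): name is "scene" or "top" or "wrist"; returns the picture (480x640x3 uint8, blue, green, red); there is no depth.
- camera_model(name): a dict with "fov_y" (degrees; the focal length in pixels is half the picture's height over the tangent of half this angle, whatever the lens; pixels are square), "cx", "cy" (the principal point, pixels), "R" (3x3) and "t" (3): a world point X has camera coordinates R X + t. Camera axes: x right, y down, z forward; pixel columns grow to the right and rows downward; lengths in m; the calibration is good to about 2 mm. The wrist camera is an equidistant fisheye: a pixel r from the principal point sees the ray r / f radians off the axis. A picture is of the moment at which its call begins: read the wrist's pose just before it. camera_model takes no time and is no camera call; for the wrist camera it gives the pose at the moment of the call.
- bot.hand_in(): hands the job in, once; it reports no verdict.
The state is a dict: "t": time; "q": joint angles; "joint_vel": joint speeds; "joint_torque": joint torques, N m; "eef_pos": TCP position; "tool_rot": TCP orientation; "contact_force": force on the tool from outside, world axes, zero at the start; "torque": the same for the moment, N m; "gripper_width": opening from 0.0 (shut) to 1.0 (fully open).
Only numpy, scipy, OpenCV 4.12 (cv2) and the standard library are available. Lean on these libraries where they do the work, as an engineer would, in place of code of your own. Each camera call takes 0.05 s, during which the arm holds its last target.

## Task

Open the hinged lid of the grey sample box all the way until it rests on its stop, and let go of it. Then swing the sprung cam lever inside the box from its low position up to its highest lift point, where the lever stands straight up and the rack platform is fully raised, and finish while still holding it there with the gripper: it falls back if let go. Keep the rack seated level on its platform and leave the things round the box where they are.

Things in the scene. Friction and masses are not known exactly. Their poses are not given: they have to be found in the camera images.
- sample_box: The fixed low grey box, 170 mm deep (own x) by 280 mm wide (own y), walls 6 mm thick and 75 mm high, open on top under its white lid (100 mm high with the lid shut). Origin: centre of its underside on the worktop. Own +x points from the front wall (lid grip) to the back wall (hinge), own y runs along the hinge, z up. The box may be turned a little about the vertical. Inside, the lift platform with the rack takes the +y part and the cam lever stands in the -y part.
- lid (a joint): Lid angle in rad: 0 shut, about 1.75 resting on its stop, leaning backwards past the vertical. It turns about the box's +y axis. Plain hinge without spring: it falls shut if let go before about 1.5 rad, and rests on the stop beyond 1.65. Lid mass about 0.25 kg, a pull of about 2 N at the grip.
- lid_grip (a point): Centre of the white lid grip: a short round bar 18 mm in diameter and 36 mm long, lying along the box's y (flat ends at +-18 mm), on a 12 mm wide stem 28 mm ahead of the lid's front edge, 201 mm from the hinge line and 87 mm above the worktop when shut. Open air in front of and beneath it. Pinched at its two ends it can turn between the fingers while the lid swings.
- lid_hinge (a point): Midpoint of the lid's hinge line (which runs along the box's y), at the top of the back wall, 75 mm above the worktop.
- cam_lever (a joint): Cam lever angle in rad: 0 is the rest position, where the lever leans 65 degrees from the vertical towards the box's front (-x); it turns about the box's +y axis, up and towards the lid hinge. The highest lift is at 1.13, where the lever stands straight up; beyond it the platform goes down again, to the end stop at 1.55. A return spring always pulls it back to 0, with about 2 N at the grip at rest and about 4 N when upright.
- lever_grip (a point): Centre of the white grip at the end of the cam lever: a short round bar 23 mm in diameter at the middle, tapering to 20 mm at the ends, and 32 mm long, lying along the box's y (flat ends at +-16 mm), 85 mm from the lever's pivot; 72 mm above the worktop at rest and 121 mm when upright. 25 mm or more free on either side of it; with the lid open it is free from above. Pinched at its two ends it can turn between the fingers while the lever swings.
- lever_pivot (a point): Point on the lever's pivot axis (which runs along the box's y) in the swing plane of the lever grip, 36 mm above the worktop.
- platform_top (a point): Centre of the top face of the aluminium lift platform (116 mm by 158 mm, low rim). Driven by the cam lever only, it stays level and rides over a small arc: 18 mm above the worktop when low, 28.3 mm at the cam's highest point, and 16 mm farther back there.
- rack_center (a point): Centre (half-way up) of the white tube rack, 105 x 150 x 45 mm, standing loose on the lift platform.
- dye_bottle_base (a point): Bystander: small bottle with a yellow cap, 42 mm in diameter, 84 mm high; centre of its underside.
- kit_box_base (a point): Bystander: white carton 66 x 90 x 45 mm; centre of its underside.
- bench_timer_base (a point): Bystander: flat white timer 66 x 66 x 19 mm; centre of its underside.

How it is judged:
On the way, in this order (a step that is already met when the one before it is completed fails the run):
1. the lid rests open on its stop, let go of (value of joint lid above 1.68 rad and contact force between each of the arm, the fingers and lid below 0.5 N), for 0.2 s.
2. the gripper holds the cam lever at its highest lift point (value of joint cam_lever between 0.96 and 1.3 rad and contact force between the fingers and cam_lever above 1 N), for 0.3 s.
At the end, for the whole second after the job is handed in: The fingers still hold the cam lever (over 1 N), at rest within 0.17 rad of its highest point (1.13 rad, upright); the platform is 27.3 mm or more above the worktop, untouched; the lid rests on its stop (above 1.68 rad); the rack sits level on the platform within 8 mm of its centre (all of step 2 and velocity of joint cam_lever between -0.1 and 0.1 rad/s and height (world z) of platform_top above 0.0273 m and contact force between the fingers and platform below 0.5 N and contact force between the fingers and foam_rack below 0.5 N and value of joint lid above 1.68 rad and z of rack_center in the frame of platform_top between 0.019 and 0.026 m and horizontal distance between rack_center and platform_top below 0.008 m and angle between rack_center's own z axis and vertical below 0.05 rad); the arm keeps its last pose, push and grip.
It fails at once if a thing beside the box is moved more than 30 mm (distance of any of dye_bottle_base, kit_box_base, bench_timer_base from where it was at the start of the episode above 0.03 m).
It also fails if it takes over 51 s, if anything falls off the work surface, if the arm or the gripper's body presses on something with over 40 N, if the wrist force passes 120 N, or if a joint passes its speed limit or range.

## Working session

There is one attempt and no reset: what is moved stays moved. The work goes in short steps, Python scripts to look and compute and a tool call to move; the robot and the scene stay as the last step left them, time stands still between calls to the robot, and variables do not carry over. Pictures are saved under pics/ and viewed, and the job is handed in when it is done.

Besides the shell and the picture viewer there is one more tool, called as a command line: name --argument value ..., lists and objects as JSON in quotes. arm_command: Moves the arm, as the interface text tells. Its arguments: {"type":"object","properties":{"series":{"type":"array"},"squeeze":{"type":"number"}},"required":["series"]}

```bash
ls; mkdir -p pics; python3 - <<'E'
from station import status, read_camera, camera_model, bot
import cv2
o=status.get_obs()
print({k:o[k] for k in ('t','eef_pos','tool_rot','gripper_width','contact_force')})
for n in ("scene","top","wrist"):
    m=camera_model(n);print(n,m)
    cv2.imwrite(f"pics/a_{n}.png",read_camera(n))
E
```

```text
pics
{'t': 0.0, 'eef_pos': array([ 0.23870462, -0.63078516,  0.24733203]), 'tool_rot': array([-4.59466422e-04,  8.22783831e-01, -5.68353730e-01, -7.69913938e-04]), 'gripper_width': 1.0015099674652317, 'contact_force': array([ 0.63552584, -0.1962542 ,  0.2823769 ])}
scene {'fov_y': 56.057605087230556, 'cx': 316.4922168019402, 'cy': 237.59441766522318, 'R': array([[-0.6228114 , -0.78207155,  0.02168075],
       [-0.34438639,  0.24916289, -0.90516069],
       [ 0.70249838, -0.57121095, -0.42451628]]), 't': array([0.3789211 , 0.2419382 , 0.67736106])}
top {'fov_y': 53.81984409772272, 'cx': 318.34061754245886, 'cy': 232.55574366992013, 'R': array([[-0.00506309, -0.99998498, -0.0020995 ],
       [-0.99628126,  0.00522491, -0.08600208],
       [ 0.08601176,  0.00165625, -0.99629275]]), 't': array([0.05279101, 0.56608454, 1.16806285])}
wrist {'fov_y': 65.70646984690485, 'cx': 317.11347771333186, 'cy': 237.65044375462153, 'R': array([[ 0.35369147, -0.93536123, -0.00130996],
       [-0.89584899, -0.33915265,  0.28710636],
       [-0.26899244, -0.10037354, -0.95789781]]), 't': array([-0.6726118 , -0.03719461,  0.37836251])}
```

View pics/a_scene.png

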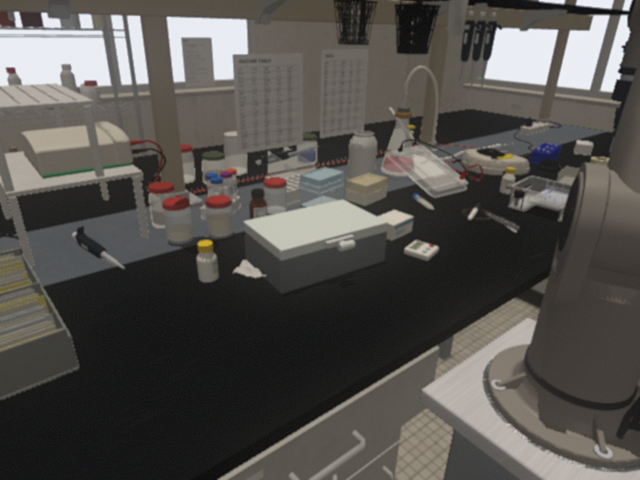

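View pics/a_top.png

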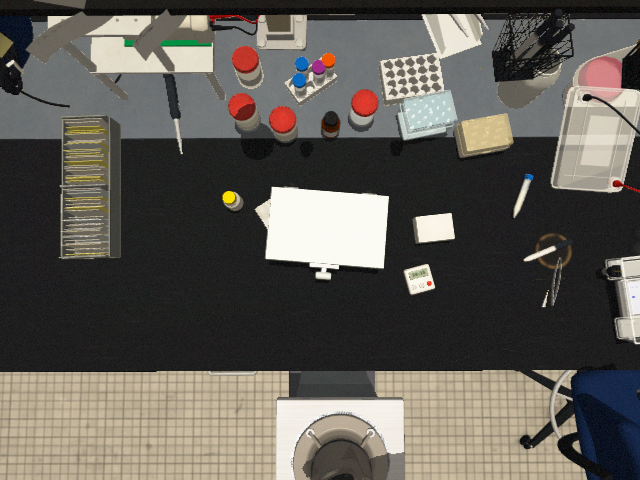

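View pics/a_wrist.png

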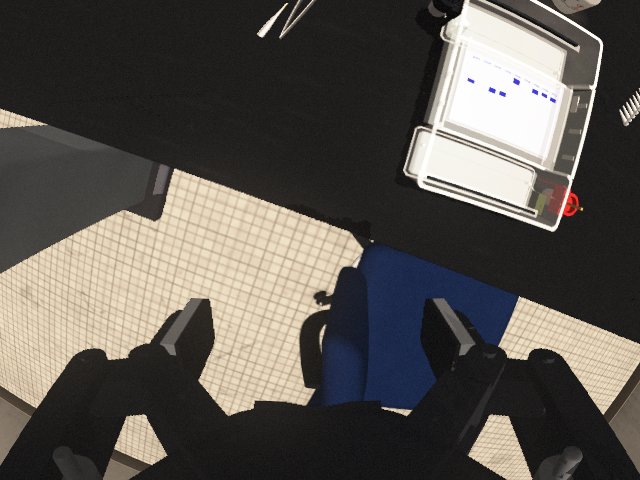

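```bash
python3 - <<'E'
import cv2,numpy as np
s=cv2.imread('pics/a_scene.png');t=cv2.imread('pics/a_top.png')
a=cv2.resize(s[190:300,230:400],None,fx=4,fy=4,interpolation=cv2.INTER_CUBIC)
b=cv2.resize(t[175:295,250:400],None,fx=5,fy=5,interpolation=cv2.INTER_CUBIC)
cv2.imwrite('pics/b1.png',a);cv2.imwrite('pics/b2.png',b)
E
```

```text
(no output)
```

View pics/b1.png

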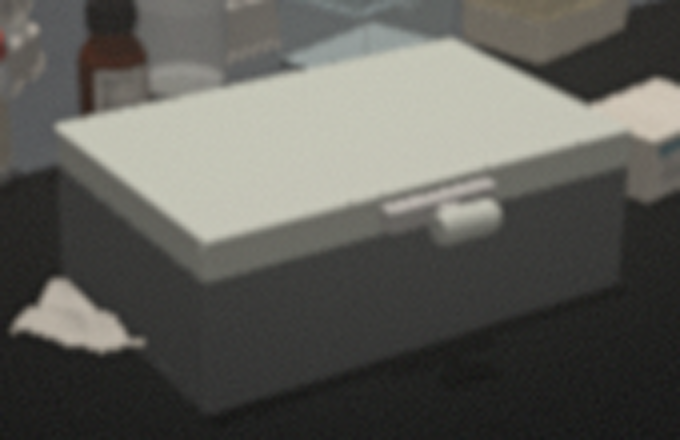

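View pics/b2.png

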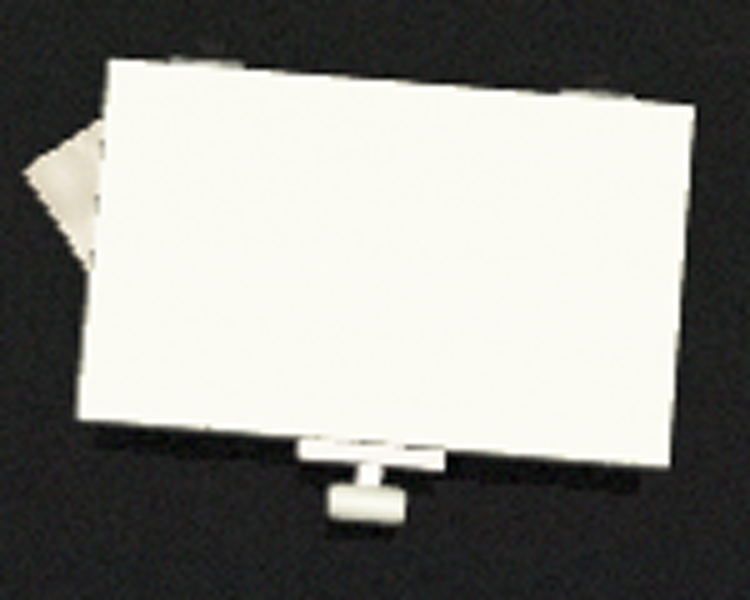

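```bash
cat > h.py <<'E'
import numpy as np, cv2
from scipy.spatial.transform import Rotation as Ro
def f(m): return 240/np.tan(np.radians(m['fov_y'])/2)
def ray(m,u,v,fish=False):
    d=np.array([u-m['cx'],v-m['cy']])/f(m)
    if fish:
        r=np.linalg.norm(d); c=np.array([*(d/r*np.sin(r)),np.cos(r)]) if r>1e-9 else np.array([0,0,1.])
    else: c=np.array([d[0],d[1],1.]); 
    R=np.array(m['R']);o=-R.T@np.array(m['t']); w=R.T@c
    return o,w/np.linalg.norm(w)
def plane(m,u,v,z,fish=False):
    o,d=ray(m,u,v,fish); return o+d*(z-o[2])/d[2]
def tri(*rs):
    A=np.zeros((3,3));b=np.zeros(3)
    for o,d in rs:
        P=np.eye(3)-np.outer(d,d);A+=P;b+=P@o
    x=np.linalg.solve(A,b); return x,[np.linalg.norm((np.eye(3)-np.outer(d,d))@(x-o)) for o,d in rs]
def tool(o):
    q=o['tool_rot'];return Ro.from_quat([q[1],q[2],q[3],q[0]]).as_matrix()
E
python3 - <<'E'
from h import *
from station import camera_model,status
S=camera_model('scene');T=camera_model('top')
x,e=tri(ray(S,346.1,244.9),ray(T,323.0,275.4));print('grip',x,e)
c=[plane(T,(u+.5)/5-.5+250,(v+.5)/5-.5+175,.1) for u,v in((108,60),(695,104),(670,467),(78,420))]
print(np.round(c,4)); c=np.array(c)
# scene corners: front-left (205,243), front-right(625,135), back-left(55,128),back right (455,38)
g=lambda u,v:((u+.5)/4-.5+230,(v+.5)/4-.5+190)
for p,q in (((205,243),(78,420)),((625,135),(670,467)),((55,128),(108,60)),((455,38),(695,104))):
    print('tri corner',*tri(ray(S,*g(*p)),ray(T,(q[0]+.5)/5-.5+250,(q[1]+.5)/5-.5+175)))
ctr=c.mean(0);ey=(c[0]-c[1]+c[3]-c[2]);ex=(c[0]-c[3]+c[1]-c[2])
print('ctr',ctr,'yaw y',np.degrees(np.arctan2(-ey[0],ey[1])),'yaw x',np.degrees(np.arctan2(ex[1],ex[0])))
print('sizes',np.linalg.norm(c[0]-c[1]),np.linalg.norm(c[0]-c[3]))
o=status.get_obs();R=tool(o);print(R.round(3))
for u,v in((320.5,268),(330,266)): pass
for n,(u,v),z in (('dye',(233,201),.08),('kit',(434,228),.045),('timer',(420,279),.019)): print(n,plane(T,u,v,z))
E
```

```text
grip [0.45980081 0.04014696 0.08649286] [np.float64(0.0012467933591256662), np.float64(0.0012467933591256437)]
[[ 0.6703  0.1615  0.1   ]
 [ 0.6476 -0.1177  0.1   ]
 [ 0.4756 -0.1029  0.1   ]
 [ 0.499   0.175   0.1   ]]
tri corner [0.50005683 0.17651812 0.09767381] [np.float64(0.0015782585853284922), np.float64(0.0015782585853284323)]
tri corner [ 0.47821094 -0.10131737  0.09341285] [np.float64(0.0035545197979698472), np.float64(0.003554519797969895)]
tri corner [0.67133609 0.16236263 0.09619189] [np.float64(0.000592107948846376), np.float64(0.000592107948846277)]
tri corner [ 0.64825349 -0.11782502  0.097427  ] [np.float64(0.00034796296542119774), np.float64(0.0003479629654211949)]
ctr [0.5731205  0.02896529 0.1       ] yaw y -4.735450819403095 yaw x -4.712931626610034
sizes 0.2800968085843812 0.17179109721905583
[[ 0.354 -0.935 -0.001]
 [-0.935 -0.354  0.001]
 [-0.001  0.    -1.   ]]
dye [0.63924553 0.25581313 0.08      ]
kit [ 0.57440637 -0.23693879  0.045     ]
timer [ 0.44842602 -0.20479023  0.019     ]
```

arm_command --series '[[85,[-45,-36.5,0],0.055],[85,[-90,-73,0],0.11],[85,[-135,-109.5,0],0.166],[85,[-180,-146,0],0.222],[85,[-225,-182,0],0.277],[85,[-270,-219,0],0.333],[85,[-315,-255,0],0.388],[85,[-361,-292,0],0.444]]' --squeeze 40

```text
t: 1.15
eef_pos: [0.3845, -0.1886, 0.2484]
tool_rot: [0.0, -0.677, 0.736, -0.0]
contact_force: [1.3, 0.7, -0.9]
gripper_width: 0.996
```

arm_command --series '[[85,[-58,-14,0],0],[85,[-117,-28,0],0],[85,[-176,-42,0],0],[85,[-234,-56,0],0],[85,[-234,-56,0],0]]'

```text
t: 1.78
eef_pos: [0.4601, 0.0433, 0.2486]
tool_rot: [0.001, -0.68, 0.733, 0.0]
contact_force: [-0.1, -0.5, 0.7]
gripper_width: 0.998
```

```bash
python3 - <<'E'
from h import *
from station import *
o=status.get_obs();print(o['eef_pos'],tool(o).round(3),o['q'].round(2));m=camera_model('wrist')
R=np.array(m['R']);print(-R.T@m['t'],R.round(3))
cv2.imwrite('pics/c_wrist.png',read_camera('wrist'))
E
```

```text
[0.46007515 0.04326305 0.24855877] [[-0.074 -0.997  0.001]
 [-0.997  0.074  0.002]
 [-0.002 -0.001 -1.   ]] [ 0.16  0.15 -0.43  2.02  0.07  0.98 -1.94]
[0.53198711 0.03909934 0.37341715] [[-0.074 -0.997 -0.001]
 [-0.956  0.071  0.286]
 [-0.285  0.023 -0.958]]
```

View pics/c_wrist.png

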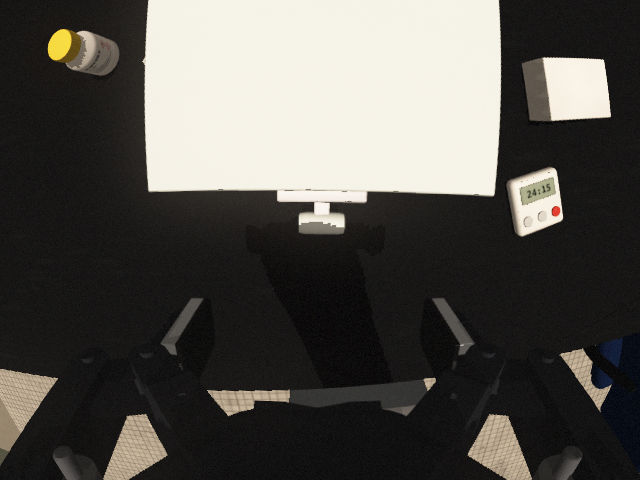

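```bash
python3 - <<'E'
from h import *
from station import camera_model
S=camera_model('scene');T=camera_model('top');W=camera_model('wrist')
w=ray(W,321.5,223,True)
print('grip3',*tri(ray(S,346.1,244.9),ray(T,323.0,275.4),w))
print('w+t',*tri(ray(T,323.0,275.4),w))
print(plane(W,321.5,223,.087,True), [plane(W,c,223,.087,True) for c in (298,345)])
print('lid front corners',plane(W,149,191,.1,True),plane(W,495,195,.1,True))
E
```

```text
grip3 [0.45909937 0.03956771 0.08691333] [np.float64(0.0021762339220011123), np.float64(0.00036019067077032007), np.float64(0.0018343707706035333)]
w+t [0.458937   0.03873606 0.09118728] [np.float64(0.0005372317688032216), np.float64(0.0005372317688031975)]
[0.45782567 0.03823161 0.087     ] [array([0.45929112, 0.0568522 , 0.087     ]), array([0.45639   , 0.01958026, 0.087     ])]
lid front corners [0.49894787 0.17274553 0.1       ] [ 0.47445137 -0.10324448  0.1       ]
```

arm_command --series '[[60,[4,1,50],0.008],[60,[4,1,100],0.008],[60,[4,1,140],0.008],[60,[4,1,166],0.008],[60,[4,1,166],0.008]]'

```text
t: 2.45
eef_pos: [0.4561, 0.0326, 0.0808]
tool_rot: [-0.002, -0.674, 0.739, 0.001]
contact_force: [-0.5, 0.2, -0.1]
gripper_width: 0.7
```

```bash
python3 - <<'E'
from h import *
from station import *
o=status.get_obs();print(o['eef_pos'],tool(o).round(3),o['contact_force'])
cv2.imwrite('pics/d_wrist.png',read_camera('wrist'))
E
```

```text
[0.45611849 0.03262077 0.08076015] [[-0.092 -0.996 -0.005]
 [-0.996  0.092 -0.001]
 [ 0.002  0.005 -1.   ]] [-0.54609372  0.20326745 -0.05276869]
```

View pics/d_wrist.png

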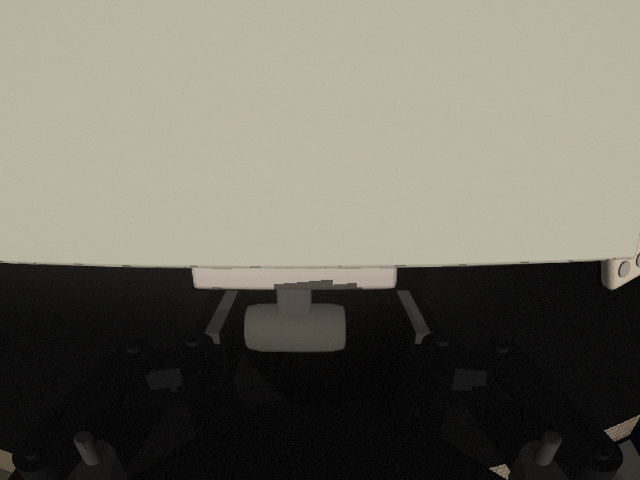

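```bash
python3 - <<'E'
from h import *
from station import *
for i in range(3):
    read_camera('top')
    o=status.get_obs();print(o['t'],o['eef_pos'],tool(o).round(3)[0],o['joint_vel'].round(3))
E
```

```text
2.55 [0.45816456 0.03343413 0.08288817] [-0.092 -0.996  0.   ] [-0.    -0.018 -0.012 -0.014  0.002 -0.004 -0.004]
2.6 [0.45865399 0.03376203 0.08335691] [-0.091 -0.996  0.002] [-0.002 -0.009 -0.005 -0.008  0.    -0.002 -0.004]
2.65 [0.45885673 0.03393526 0.08355035] [-0.091 -0.996  0.002] [-0.003 -0.003 -0.004 -0.001  0.004 -0.005 -0.003]
```

arm_command --series '[[60,[-5,0,0],-0.009],[60,[-5,0,0],-0.009],[34,[-5,0,0],-0.009],[34,[-5,0,0],-0.009],[34,[-5,0,0],-0.009],[34,[-5,0,0],-0.009],[34,[-5,0,0],-0.009]]' --squeeze 30

```text
t: 3.52
eef_pos: [0.4587, 0.0405, 0.0828]
tool_rot: [0.001, -0.678, 0.735, 0.0]
contact_force: [-1.7, 2.4, 6.5]
gripper_width: 0.414
```

```bash
python3 - <<'E'
from h import *
from station import *
o=status.get_obs();print(o['eef_pos'],tool(o).round(3),o['contact_force'])
cv2.imwrite('pics/e_wrist.png',read_camera('wrist'))
E
```

```text
[0.45865321 0.04051342 0.08277745] [[-0.08  -0.997  0.001]
 [-0.997  0.08   0.001]
 [-0.001 -0.001 -1.   ]] [-1.74123301  2.36525615  6.51463501]
```

View pics/e_wrist.png

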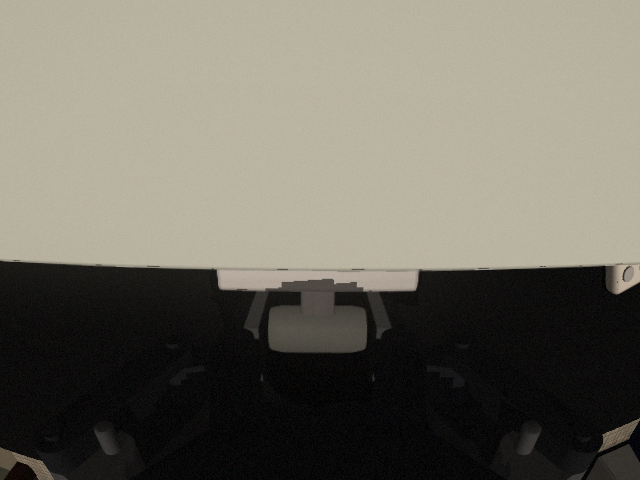

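```bash
python3 - <<'E'
import numpy as np
a=.0597;r=201
P=lambda t:np.array([-r*(np.cos(a)-np.cos(t+a)),-r*(np.sin(t+a)-np.sin(a))])
th=np.arange(1,17)*.109
for s in (0,8):
    b=P(0 if s==0 else th[7])
    print([[round(x) for x in P(t)-b] for t in th[s:s+8]])
E
```

```text
[[-2, -22], [-7, -43], [-14, -64], [-24, -84], [-35, -102], [-49, -120], [-64, -135], [-81, -149]]
[[-18, -12], [-38, -22], [-58, -30], [-79, -36], [-101, -39], [-123, -40], [-145, -38], [-166, -34]]
```

arm_command --series '[[30,[0,-2,-22],0],[30,[0,-7,-43],0],[30,[0,-14,-64],0],[30,[0,-24,-84],0],[30,[0,-35,-102],0],[30,[0,-49,-120],0],[30,[0,-64,-135],0],[30,[0,-81,-149],0]]' --squeeze 40

```text
t: 4.58
eef_pos: [0.5349, 0.0339, 0.2309]
tool_rot: [-0.004, -0.678, 0.735, 0.004]
contact_force: [-14.1, 2.5, 10.1]
gripper_width: 0.418
```

```bash
python3 - <<'E'
from h import *
from station import *
o=status.get_obs();print(o['eef_pos'],tool(o).round(3),o['contact_force'],o['gripper_width'])
cv2.imwrite('pics/f_scene.png',read_camera('scene'))
E
```

```text
[0.5349454  0.03392087 0.2309468 ] [[-0.08  -0.997 -0.01 ]
 [-0.997  0.08   0.   ]
 [ 0.001  0.01  -1.   ]] [-14.06211503   2.53825001  10.14717797] 0.4181534264992524
```

View pics/f_scene.png

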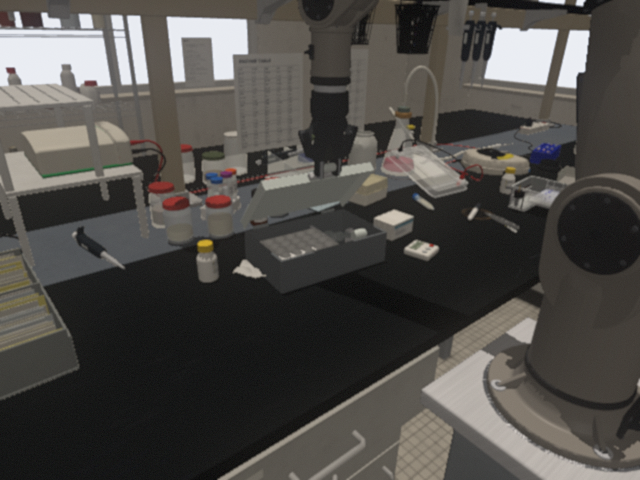

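Opening well: the lid is at mid swing, lever grip visible at (355,234). Continue.

arm_command --series '[[30,[0,-18,-12],0],[30,[0,-38,-22],0],[30,[0,-58,-30],0],[30,[0,-79,-36],0],[30,[0,-101,-39],0],[30,[0,-123,-40],0],[30,[0,-145,-38],0],[30,[0,-164,-34],0]]'

```text
t: 5.62
eef_pos: [0.7006, 0.0198, 0.2692]
tool_rot: [-0.002, -0.678, 0.736, 0.002]
contact_force: [-60.1, -2.1, 65.4]
gripper_width: 0.411
```

```bash
python3 - <<'E'
from h import *
from station import *
cv2.imwrite('pics/g_scene.png',read_camera('scene'));[read_camera('top') for i in range(4)]
o=status.get_obs();print(o['t'],o['eef_pos'],tool(o).round(3),o['contact_force'],o['gripper_width'])
E
```

```text
5.875 [0.70069855 0.01971512 0.26950736] [[-0.081 -0.997 -0.003]
 [-0.997  0.081 -0.001]
 [ 0.001  0.002 -1.   ]] [-16.63878527  -1.94662561  24.34379908] 0.4079360257903043
```

View pics/g_scene.png

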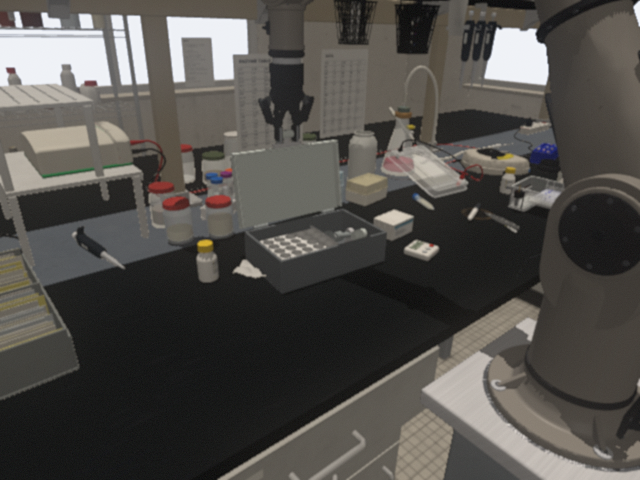

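arm_command --series '[[60,[0,0,0],0],[60,[0,0,0],0],[60,[0,0,0],0],[60,[0,0,-30],0],[60,[0,0,-60],0],[60,[0,0,-60],0]]'

```text
t: 6.62
eef_pos: [0.7036, 0.0197, 0.3275]
tool_rot: [0.002, -0.678, 0.735, -0.001]
contact_force: [0.7, -0.1, -0.7]
gripper_width: 0.703
```

```bash
python3 - <<'E'
from h import *
from station import *
cv2.imwrite('pics/h_scene.png',read_camera('scene'))
cv2.imwrite('pics/h_top.png',read_camera('top'))
o=status.get_obs();print(o['t'],o['eef_pos'],o['contact_force'],o['gripper_width'])
a=cv2.imread('pics/h_scene.png')[120:300,220:400];cv2.imwrite('pics/h_s4.png',cv2.resize(a,None,fx=3.3,fy=3.3,interpolation=2))
a=cv2.imread('pics/h_top.png')[150:300,240:410];cv2.imwrite('pics/h_t4.png',cv2.resize(a,None,fx=4,fy=4,interpolation=2))
E
```

```text
6.725 [0.70230266 0.01929229 0.32428974] [ 0.71097087 -0.37058048 -0.17259513] 0.7004761584802781
```

View pics/h_s4.png

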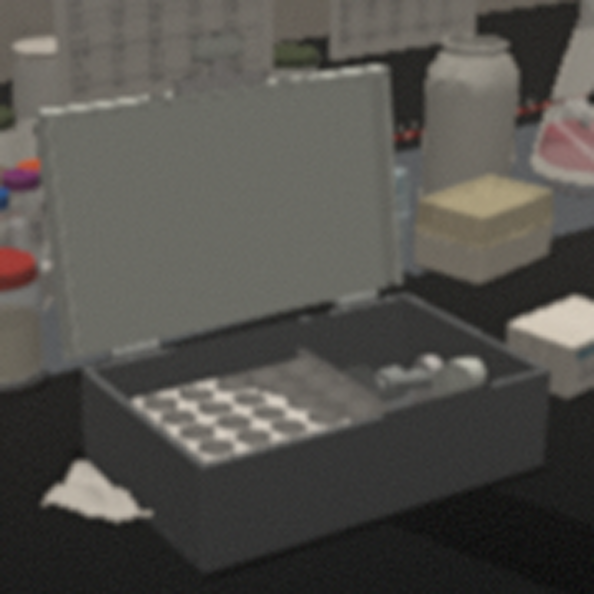

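View pics/h_t4.png

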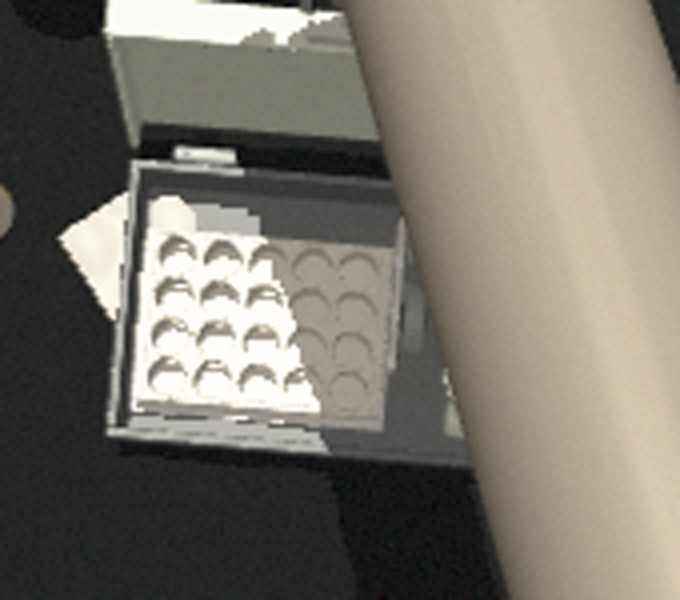

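```bash
python3 - <<'E'
from h import *
from station import camera_model
S=camera_model('scene');print(plane(S,362,232,.072))
T=camera_model('top');print(plane(T,352.5,255,.072))
E
```

```text
[ 0.51123484 -0.0544758   0.072     ]
[ 0.50750478 -0.032278    0.072     ]
```

arm_command --series '[[60,[18,47,0],0],[60,[36,95,0],0],[60,[54,142,0],0],[60,[72,190,10],0],[60,[90,236,40],0],[60,[90,236,40],0],[60,[90,236,40],0]]'

```text
t: 7.6
eef_pos: [0.4602, -0.0511, 0.2849]
tool_rot: [-0.0, -0.678, 0.735, 0.0]
contact_force: [0.6, 0.2, 0.5]
gripper_width: 0.7
```

```bash
python3 - <<'E'
from h import *
from station import *
[read_camera('top') for i in range(2)]
import json
o=status.get_obs();print(o['t'],o['eef_pos'],tool(o).round(3)[0],o['contact_force']);m=camera_model('wrist')
cv2.imwrite('pics/i_wrist.png',read_camera('wrist'))
json.dump({k:np.array(v).tolist() for k,v in m.items()},open('i.json','w'))
E
```

```text
7.7 [ 0.46155775 -0.05063333  0.28577683] [-0.08  -0.997  0.002] [-0.07795559  0.0144729   0.48800994]
```

View pics/i_wrist.png

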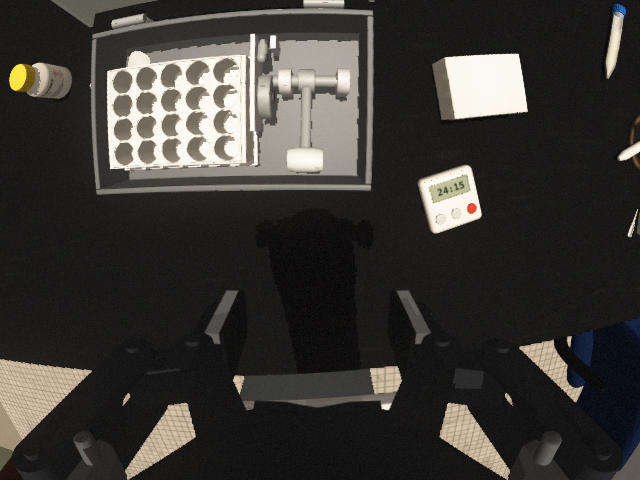

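```bash
python3 - <<'E'
from h import *
import json
from station import camera_model
S=camera_model('scene');T=camera_model('top');m=json.load(open('i.json'))
print(tri(ray(S,(470.5)/3.3-.5+220,371/3.3-.5+120),ray(m,305,160,True)))
g=plane(m,305,160,.072,True);p=plane(m,306,82,.036,True);print(g,p,plane(m,287,160,.072,True),plane(m,323,160,.072,True))
c=np.array([.5731,.029]);y=-.0823
for n,q in(('g',g),('p',p)):
    d=q[:2]-c;print(n,d@[np.cos(y),np.sin(y)],d@[-np.sin(y),np.cos(y)])
# box rim corners at z .075
for u,v in((93,38),(373,12),(97,192),(371,188)): print(plane(m,u,v,.075,True))
E
```

```text
(array([ 0.50531166, -0.04432796,  0.0772041 ]), [np.float64(0.0030654834892868636), np.float64(0.0030654834892869377)])
[ 0.50707026 -0.04195249  0.072     ] [ 0.58291182 -0.04812757  0.036     ] [ 0.50852378 -0.02562582  0.072     ] [ 0.50573115 -0.05823885  0.072     ]
g -0.059973449709965904 -0.07614044821019075
p 0.016119041712604833 -0.07605990961151245
[0.66188222 0.16169347 0.075     ]
[ 0.6409561  -0.11431372  0.075     ]
[0.50122018 0.1757801  0.075     ]
[ 0.47714907 -0.10018354  0.075     ]
```

arm_command --series '[[46,[-6,-22,42],0],[46,[-12,-44.5,84],0],[46,[-12,-44.5,126],0],[46,[-12,-44.5,126],0],[46,[-12,-44.5,126],0]]'

```text
t: 8.38
eef_pos: [0.5067, -0.0424, 0.1607]
tool_rot: [0.001, -0.678, 0.735, -0.001]
contact_force: [-0.6, -1.5, -0.1]
gripper_width: 0.543
```

```bash
python3 - <<'E'
from h import *
from station import *
[read_camera('top') for i in range(2)]
import json
o=status.get_obs();print(o['t'],o['eef_pos'],tool(o).round(3)[0],o['contact_force'],o['gripper_width']*85.4);m=camera_model('wrist')
cv2.imwrite('pics/j_wrist.png',read_camera('wrist'))
json.dump({k:np.array(v).tolist() for k,v in m.items()},open('j.json','w'))
E
```

```text
8.475 [ 0.50692016 -0.04270721  0.16133274] [-0.081 -0.997  0.004] [ 0.44692617 -0.24744237  0.56565938] 45.81870439705833
```

View pics/j_wrist.png

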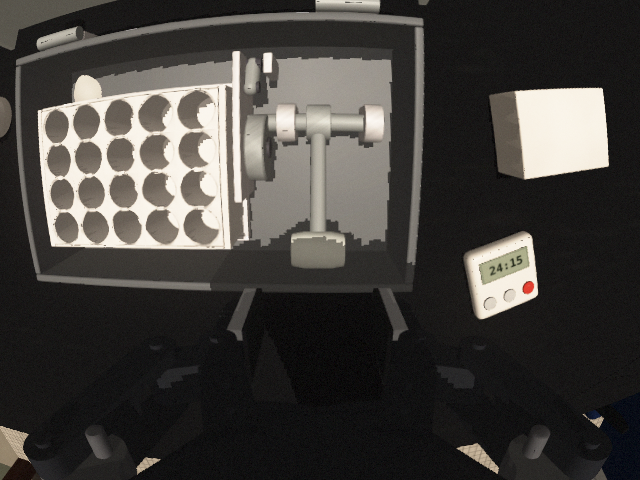

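```bash
python3 - <<'E'
from h import *
import json
from station import camera_model
m=json.load(open('i.json'));n=json.load(open('j.json'))
print(tri(ray(m,305,160,True),ray(n,318,250,True)))
print(plane(n,318,250,.072,True),plane(n,291,250,.072,True),plane(n,345,250,.072,True),plane(n,319,122,.036,True))
E
```

```text
(array([ 0.50694288, -0.04190554,  0.07034676]), [np.float64(1.707872214198607e-05), np.float64(1.707872214197128e-05)])
[ 0.50749139 -0.04196197  0.072     ] [ 0.50882272 -0.02558126  0.072     ] [ 0.50613165 -0.05834801  0.072     ] [ 0.5843371  -0.04899124  0.036     ]
```

arm_command --series '[[46,[-1,0,31],0],[46,[-1,0,62],0],[46,[-1,0,92],0],[46,[-1,0,92],0],[30,[-1,0,92],0],[28,[-1,0,92],0],[28,[-1,0,92],0],[28,[-1,0,92],0]]' --squeeze 50

```text
t: 9.52
eef_pos: [0.5061, -0.0428, 0.0686]
tool_rot: [0.0, -0.677, 0.736, -0.001]
contact_force: [-2.9, -4.9, 7.8]
gripper_width: 0.366
```

```bash
python3 - <<'E'
from h import *
from station import *
cv2.imwrite('pics/k_wrist.png',read_camera('wrist'))
o=status.get_obs();print(o['t'],o['eef_pos'],tool(o).round(3)[0],o['contact_force'],o['gripper_width']*85.4)
E
```

```text
9.575 [ 0.50610349 -0.0427614   0.06862105] [-0.082 -0.997  0.002] [-2.89548965 -3.91012133  8.84298565] 31.14878954363555
```

View pics/k_wrist.png

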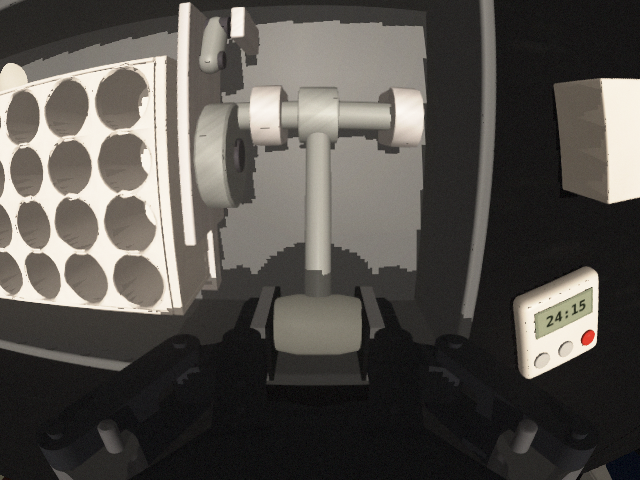

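```bash
python3 - <<'E'
import numpy as np
a=np.radians(65);P=lambda t:-85*np.array([np.sin(a)-np.sin(a-t),np.cos(a-t)-np.cos(a)])
th=1.134*np.arange(17)/16
for s in(0,8): print([(P(t)-P(th[s])).round(1).tolist() for t in th[s+1:s+9]])
E
```

```text
[[-2.7, -5.4], [-5.8, -10.5], [-9.3, -15.4], [-13.1, -20.1], [-17.3, -24.5], [-21.7, -28.6], [-26.4, -32.3], [-31.3, -35.8]]
[[-5.2, -3.1], [-10.6, -5.7], [-16.2, -8.0], [-21.9, -9.9], [-27.7, -11.4], [-33.6, -12.5], [-39.6, -13.1], [-45.6, -13.3]]
```

arm_command --series '[[26,[0,-2.7,-5.4],0],[26,[0,-5.8,-10.5],0],[26,[0,-9.3,-15.4],0],[26,[0,-13.1,-20.1],0],[26,[0,-17.3,-24.5],0],[26,[0,-21.7,-28.6],0],[26,[0,-26.4,-32.3],0],[26,[0,-31.3,-35.8],0]]'

```text
t: 10.58
eef_pos: [0.5328, -0.045, 0.1018]
tool_rot: [-0.004, -0.678, 0.735, 0.003]
contact_force: [-5.8, -4.3, -4.1]
gripper_width: 0.363
```

arm_command --series '[[26,[0,-5.2,-3.1],0],[26,[0,-10.6,-5.7],0],[26,[0,-16.2,-8],0],[26,[0,-21.9,-9.9],0],[26,[0,-27.7,-11.4],0],[26,[0,-33.6,-12.5],0],[26,[0,-39.6,-13.1],0],[26,[0,-45.6,-13.3],0]]'

```text
t: 11.58
eef_pos: [0.5794, -0.0491, 0.1169]
tool_rot: [-0.003, -0.678, 0.736, 0.001]
contact_force: [-11.0, -5.5, 10.5]
gripper_width: 0.366
```

arm_command --series '[[26,[0,0,0],0],[26,[0,0,0],0],[26,[0,0,0],0],[26,[0,0,0],0]]'

```text
t: 12.08
eef_pos: [0.5797, -0.0491, 0.1169]
tool_rot: [-0.003, -0.678, 0.736, 0.001]
contact_force: [-8.6, -5.5, 7.7]
gripper_width: 0.367
```

```bash
python3 - <<'E'
from h import *
from station import *
o=status.get_obs();print(o['t'],o['eef_pos'],tool(o).round(3)[0],o['contact_force'],o['gripper_width']*85.4)
import json;m=camera_model('wrist')
cv2.imwrite('pics/l_wrist.png',read_camera('wrist'))
json.dump({k:np.array(v).tolist() for k,v in m.items()},open('l.json','w'))
s=read_camera('scene');cv2.imwrite('pics/l_s4.png',cv2.resize(s[100:300,220:400],None,fx=3,fy=3,interpolation=2))
d=(o['eef_pos'][:2]-np.array([.5835,-.0485]));print('box x off pivot',d@[.9966,-.0823])
E
```

```text
12.075 [ 0.57973989 -0.0491242   0.11691045] [-0.082 -0.997 -0.005] [-8.56607585 -5.53146629  7.73701012] 31.371370714432217
box x off pivot -0.0036959509449102515
```

View pics/l_wrist.png

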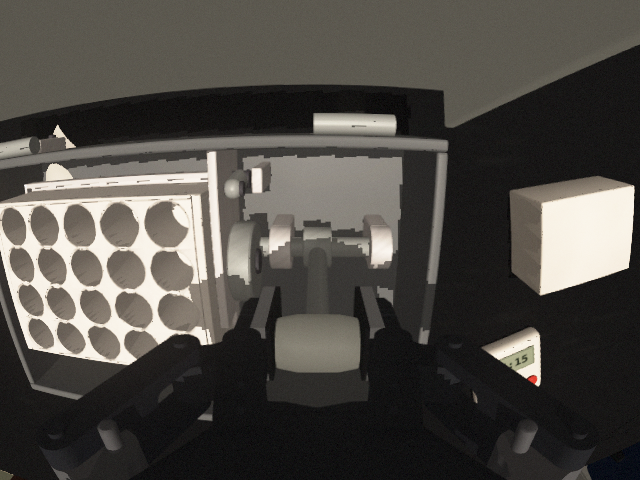

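View pics/l_s4.png

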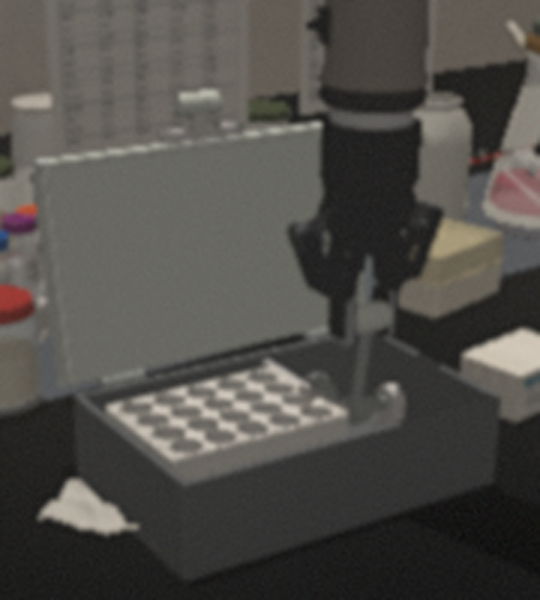

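arm_command --series '[[26,[0,-1.5,0],0],[26,[0,-3,0],0],[26,[0,-3,0],0],[26,[0,-3,0],0],[26,[0,-3,0],0],[26,[0,-3,0],0]]'

```text
t: 12.92
eef_pos: [0.5827, -0.0494, 0.117]
tool_rot: [-0.003, -0.677, 0.736, 0.001]
contact_force: [-9.6, -4.8, 8.4]
gripper_width: 0.361
```

```bash
python3 - <<'E'
from h import *
from station import *
o=status.get_obs();print(o['t'],o['eef_pos'],o['contact_force'],o['gripper_width']*85.4,abs(o['joint_vel']).max())
import json;m=camera_model('wrist')
w=read_camera('wrist');cv2.imwrite('pics/m_w.png',cv2.resize(w[120:400,0:260],None,fx=2.8,fy=2.1,interpolation=2))
json.dump({k:np.array(v).tolist() for k,v in m.items()},open('m.json','w'))
s=read_camera('scene');cv2.imwrite('pics/m_s.png',cv2.resize(s[190:300,240:380],None,fx=5,fy=5,interpolation=2))
d=(o['eef_pos'][:2]-np.array([.5835,-.0485]));print('box x off pivot',d@[.9966,-.0823])
E
```

```text
12.925 [ 0.58272937 -0.04935392  0.11701325] [-9.62900482 -4.75911658  8.41672183] 30.83847929280549 0.002088502191308439
box x off pivot -0.0006977276712268454
```

View pics/m_w.png

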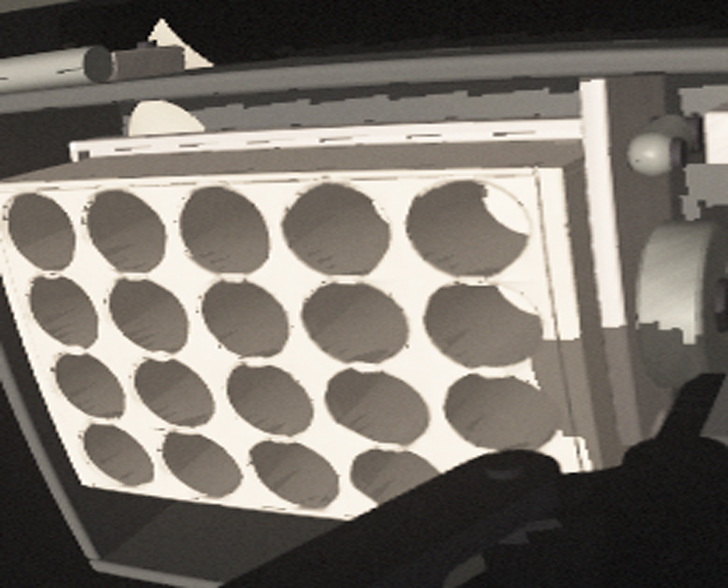

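View pics/m_s.png

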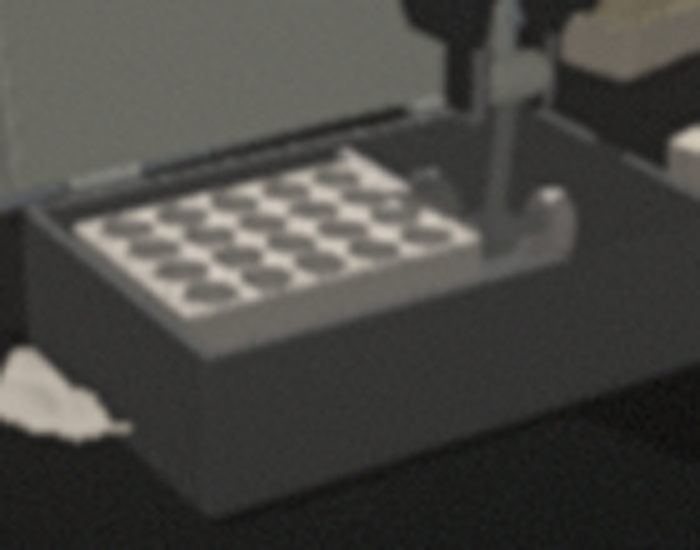

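```bash
python3 - <<'E'
from h import *
import json
from station import camera_model
S=camera_model('scene');m=json.load(open('m.json'))
for w,s in (((468,229),(345,174)),((336,229),(293,188)),((484,325),(365,192))):
    print(tri(ray(m,(w[0]+.5)/2.8-.5,(w[1]+.5)/2.1-.5+120,True),ray(S,(s[0]+.5)/5-.5+240,(s[1]+.5)/5-.5+190)))
E
```

```text
(array([0.61453585, 0.02254713, 0.07438676]), [np.float64(0.0012288501852156678), np.float64(0.001228850185215601)])
(array([0.61707159, 0.05072745, 0.07354523]), [np.float64(0.0008900393667784395), np.float64(0.0008900393667784773)])
(array([0.59136003, 0.02629312, 0.07402997]), [np.float64(0.0006969444425020828), np.float64(0.0006969444425019776)])
```

Three hole centres put the rack top at 73.5–74.4 mm (73.3 expected when fully raised), and it looks level. The lever is within 1 mm of upright and at rest. Handing in.

```bash
python3 - <<'E'
from station import bot
print(bot.hand_in())
E
```

```text
the job is handed in; nothing more can be done
None
```

I opened the lid onto its stop and let go of it. I then pinched the lever grip at its two ends, swung the lever upright, and handed in at about 12.9 s while still holding it. The hand-in gives no verdict, so the points below come from my own readings.

**Last checks:**
- **Lid:** it stood open on its stop in the scene image after release and again in the last close-up; I did not measure its angle directly.
- **Lever:** the tool was within 1 mm (about 0.01 rad) of straight above the measured pivot. The arm was at rest and the fingers held at 31 mm on the 32 mm grip.
- **Rack:** the top came out at 73.5 to 74.4 mm from three hole centres, against 73.3 mm expected with the platform fully raised. It looked level and inside the platform rim. I did not measure its offset from the platform centre.
- **Things round the box:** I came nowhere near the bottle, carton or timer, and saw no sign that they moved.

**What disagreed or stood out:**
- The first lid-grip approach settled about 5 mm to one side, and I corrected it before closing the fingers.
- The first lever swing stopped about 3 mm short, and I nudged it the rest of the way.
- Reaching the lid stop pushed the tool with up to about 89 N (limit 120 N at the wrist), falling away on release.
- The scene camera put the lever grip at 77 mm high. The two wrist views gave 70 mm, against 72 mm in the text, so I used the wrist views.

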